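# Clamp a tube rack on the orbital shaker by feel

## Task

Set the rack of micro tubes that stands next to the shaker gently on the shaker's platform, lengthwise along the rear fence, about centred and between the fence and the clamp jaw, and let go of it. Then take the jaw by its round knob and slide it towards the fence until you feel the rack sitting flat against the fence and the jaw's sprung pad pressed about half way in. Keep it there while you turn the knob clockwise until it stops, so that the rack stays clamped like that when you let go; do not crush the rack, and leave the other things where they are.

Things in the scene. Friction and masses are not known exactly. Their poses are not given: they have to be found in the camera images.
- rack: Loose rack full of capped micro tubes, alone on the open bench just left of the shaker (racks farther back are scenery). Block 62 (its x) x 200 (its y, the long way, pointing away from the robot) x 36 mm high, tube caps up to 46 mm; grip the block across its 62 mm, near the middle. About 0.2 kg. Origin at the centre of the underside, z up. Same either way round.
- shaker: White orbital shaker standing fast on the bench, not running, with everything mounted on it. Platform 240 x 240 mm of plain aluminium, its top 78 mm above the bench, with a slot along the middle. Origin under the centre of the feet; x points from the front panel to the rear fence (away from the robot, give or take 0.25 rad), y to the left, z up.
- fence_face (a point): Middle of the rear fence's inner face, at the level of the platform's top; axes as the shaker's, 100 mm behind the shaker's centre in +x. The fence is a fixed bar 220 mm long in y, 20 mm high, 12 mm thick, behind this point. With the rack home its origin is 31 mm in front of the fence (-x).
- pad_face (a point): Centre of the face of the sprung pad on the clamp jaw, 16.5 mm above the platform; axes as the shaker's. The pad is a rubber-faced bar 110 mm long in y, reaching from 3.5 to 29.5 mm above the platform, and faces the fence. At the start it is 120 to 140 mm from the fence.
- knob_grip (a point): Point on the upright axis of the round black knob on top of the jaw, at a good height to grip (47 mm above the platform, 50 mm behind the face of the unpressed pad). The grip is 36 mm in diameter and reaches from 28 to 55 mm above the platform; under it is the jaw block (top 21.5 mm above the platform). The point turns with the knob.
- jaw (a joint): Travel of the clamp jaw along the platform's slot towards the fence (shaker's +x), m: 0 fully drawn back, 0.095 at the end; at 0 the pad face is 140 mm from the fence. Loose, it drags with about 1 N. The jaw is moved by its knob.
- pad (a joint): How far the sprung pad is pressed into the jaw, m: 0 free, 0.006 solid; half way is 0.003. Its spring gives 1.5 N per mm, so half way is about 4.5 N (about 5.5 N at the knob with the drag). Pushing the rack over the platform takes 1 to 2 N on top of the drag, so a light force stop trips before the rack is home. Unlocked, the spring pushes the jaw back out.
- knob (a joint): Turn of the clamp knob, rad, growing clockwise seen from above: loose from 0 to 0.4, then it draws a nut against the slot and locks the jaw; 1.35 is its firm stop (locked). Starts at 0 to 0.25; takes at most about 0.12 N m on the way. It stays where it is left when turned home.
- dropper: Small dropper bottle, 34 x 34 x 102 mm, a bystander; origin under its centre.
- tube: One micro tube lying on the bench near the front right of the shaker, 42 x 20 x 13 mm, a bystander.
- timer: Flat lab timer, 62 x 72 x 17 mm, a bystander; origin under its centre.

How it is judged:
By the outcome, as a careful person would: the job done as asked, in the order asked, and still so for the second after the job is handed in, with the robot touching nothing.
It also fails if it takes over 64 s, if anything falls off the work surface, if the arm or the gripper's body presses on something with over 40 N, if the wrist force passes 120 N, or if a joint passes its speed limit or range.

## Robot

A 6-joint arm with a two-finger parallel gripper is mounted at the origin on a cart in front of the work surface, level with it; the furniture and walls round the work are solid. World frame = base frame: x ahead of the robot, y to its left, z up, the work surface at z = 0. Lengths are in m, angles in rad, forces in N, time in s.
With the tool pointing down it reaches from about 0.3 to 0.775 m from the base axis. Payload 14.6 kg.
Tool frame: the origin (TCP) lies on the mounting face of the last link; the fingertips stand 199 mm ahead of it and the grasp point (between the pads) lies 180 mm ahead of it; z points along the fingers, y is the line along which they close (so a half turn about z gives the same grasp; the last joint's range is limited). The gripper opens to 94 mm and grips with 3 to 60 N. Pads are 16 mm wide; open, the fingers measure 119 mm over their backs; the gripper's body (75 mm by 177 mm) begins 78 mm behind the grasp point.
Start: joints at [1.079, 0.3, 1.521, -0, 1.321, -0.067], TCP at [0.227, 0.501, 0.405] pointing down, gripper open.
Joint ranges: [-3.03, 3.03], [-0.79, 2.21], [0.23, 2.52], [-1.04, 4.18], [0, 3.07], [-2.55, 2.55]. Speed limits (rad/s): [2.22, 2.22, 2.57, 3.14, 3.14, 3.14].

## Interface

Orientations are given as [roll, pitch, yaw] about the fixed x, y, z axes, in that order (R = Rz(yaw) Ry(pitch) Rx(roll)).
In Python, from station import telemetry, cams, workorder, finder gives the robot as it stands.
- The arm moves only by the tool jog_arm, never from a script. Its argument "rows" is a list of rows, each an object with "gripper": the finger opening in m, from 0 to 0.094; "slide": the shift along the tool's x, y, z in m, a list of three; "spin": the turn about the tool's z in rad. In form: [{"gripper": gripper, "slide": [tx, ty, tz], "spin": spin}, ...]. A call has 1 to 8 rows; each row is the pose to reach, as a shift and turn from the pose commanded when the call began, along the tool's axes at that moment; what a row does not reach only later rows make up. A row lasts 1/10 s, in which the tool goes at most 50 mm and 8.59 degrees, less where a joint would pass 70% of its speed; a pose out of reach is approached as far as the arm can. A call with a gripper value outside its range is refused whole. The fingers move at their own pace and stop on an object; "squeeze" is the grip in N (left out, the last holds). Time passes only in rows, so rows that repeat a pose let the fingers close. It gives the time, the measured TCP pose, the force, the opening and the grip force at its end, in the units of the state.
- telemetry.get_obs(): the state, without advancing time (a new reading comes with each control period).
- cams.camera(name): name is "side" or "top"; returns (picture, depth): 480x640x3 uint8, red, green, blue; 480x640 float32, m along the optical axis (not along the pixel's ray), 0 where there is no reading.
- cams.camera_info(name): a dict with "camera_matrix" (3x3 intrinsics, pixels), "R" (3x3) and "t" (3): a world point X has camera coordinates R X + t. Camera axes: x right, y down, z forward; pixel columns grow to the right and rows downward; lengths in m; the calibration is good to about 2 mm. A picture is of the moment at which its call begins. camera_info takes no time and is no camera call.
- workorder.hand_in(): hands the job in; it is judged then, once.
Trained networks look in the newest picture that a camera, given by its name, has taken for a name from the list of things; names that differ only in an ending like _2 or _b are one class to them, and where a whole thing is asked for, a point or a joint stands for the part that bears it (a point fixed in the world has none). Each returns a list of dicts, best first, with "confidence" (0 to 1); they miss things now and then, are a little off and sometimes report something else, mostly with a low value. They report only what shows in the picture. A call takes as long as a camera call.
- finder.find_in(target, camera): "point" ([x, y, z] in m, in world coordinates, good to about 4 mm: the middle of the surface that is visible of it).
- finder.masks_of(target, camera): "region" (480x640 bool, what is visible of it).
The state is a dict: "time_s": time; "qpos": joint angles; "joint_vel": joint speeds; "tau": joint torques, N m; "ee_pos": TCP position; "eef_rot": TCP orientation; "force": force on the tool from outside, world axes, zero at the start; "moment": the same for the moment, N m; "grip_width": finger opening in m; "grip_force": force on a finger pad.
Only numpy, scipy, OpenCV 4.12 (cv2) and the standard library are available. Lean on these libraries where they do the work, as an engineer would, in place of code of your own. Each camera call takes 0.05 s, during which the arm holds its last target. There are 200 camera calls.

## Working session

There is one attempt and no reset: what is moved stays moved. The work goes in short steps, Python scripts to look and compute and a tool call to move; the robot and the scene stay as the last step left them, time stands still between calls to the robot, and variables do not carry over. Pictures are saved under pics/ and viewed, at most 10 in all, crops included, and the job is handed in when it is done.

Besides the shell and the picture viewer there is one more tool, called after "Request:" in YAML: its name, and indented under it one key for each argument. jog_arm: Moves the arm, as the interface text tells. Its arguments: {"type":"object","properties":{"rows":{"type":"array","items":{"type":"object","properties":{"gripper":{"type":"number"},"slide":{"type":"array","items":{"type":"number"}},"spin":{"type":"number"}}}},"squeeze":{"type":"number"}},"required":["rows"]}

```bash
mkdir -p pics; ls; cat > h.py <<'E'
import numpy as np, cv2
from station import telemetry, cams, workorder, finder
from scipy.spatial.transform import Rotation as Ro
def cloud(cam,depth):
    i=cams.camera_info(cam);K=np.array(i["camera_matrix"]);R=np.array(i["R"]);t=np.array(i["t"])
    v,u=np.mgrid[:480,:640]
    c=np.stack([(u-K[0,2])/K[0,0]*depth,(v-K[1,2])/K[1,1]*depth,depth],-1)
    return (c-t)@R
E
python3 - <<'E'
from h import *
for c in("top","side"):
    p,d=cams.camera(c); cv2.imwrite(f"pics/{c}0.png",p[:,:,::-1]); np.savez(f"{c}0.npz",p=p,w=cloud(c,d),d=d)
    for n in("rack","shaker","pad_face","knob_grip","jaw","dropper","timer","tube"):
        print(c,n,[(np.round(x["point"],3),round(x["confidence"],2)) for x in finder.find_in(n,c)[:3]])
o=telemetry.get_obs();print(o)
E
```

```text
pics
top rack [(array([0.477, 0.343, 0.038]), 0.87)]
top shaker [(array([0.512, 0.049, 0.076]), 0.8)]
top pad_face [(array([0.479, 0.043, 0.109]), 0.46), (array([0.477, 0.341, 0.036]), 0.2)]
top knob_grip []
top jaw [(array([0.456, 0.052, 0.1  ]), 0.97)]
top dropper [(array([0.704, 0.296, 0.059]), 0.43)]
top timer [(array([0.395, 0.516, 0.015]), 0.76)]
top tube [(array([ 0.38 , -0.242,  0.009]), 0.46)]
side rack [(array([0.48 , 0.337, 0.039]), 0.58)]
side shaker [(array([0.516, 0.023, 0.079]), 0.77)]
side pad_face [(array([0.486, 0.041, 0.106]), 0.55)]
side knob_grip [(array([0.438, 0.042, 0.135]), 0.75)]
side jaw [(array([0.461, 0.039, 0.104]), 0.88)]
side dropper [(array([0.716, 0.285, 0.053]), 0.74), (array([0.456, 0.04 , 0.106]), 0.65)]
side timer [(array([0.397, 0.52 , 0.018]), 0.75), (array([0.515, 0.026, 0.079]), 0.33)]
side tube []
{'time_s': 0.9, 'qpos': array([ 1.07939585e+00,  2.99880213e-01,  1.52101403e+00, -6.29718626e-06,
        1.32073173e+00, -6.66198490e-02]), 'joint_vel': array([ 0.0007652 ,  0.00066747,  0.00065276, -0.00277672, -0.0008403 ,
        0.00080784]), 'tau': array([ 2.06104407e-03, -5.31678450e+01, -3.52901709e+01,  7.09703495e-02,
        2.13640934e-02, -8.68073016e-05]), 'ee_pos': array([0.22667132, 0.50109982, 0.4046505 ]), 'eef_rot': array([-3.14155900e+00,  3.86932698e-06,  2.71681358e+00]), 'force': array([-0.58202054, -0.37115751, -0.31960775]), 'moment': array([-0.02098147, -0.01816319,  0.02618352]), 'grip_force': 0.0, 'grip_width': 0.09360084570604586}
```

View pics/top0.png

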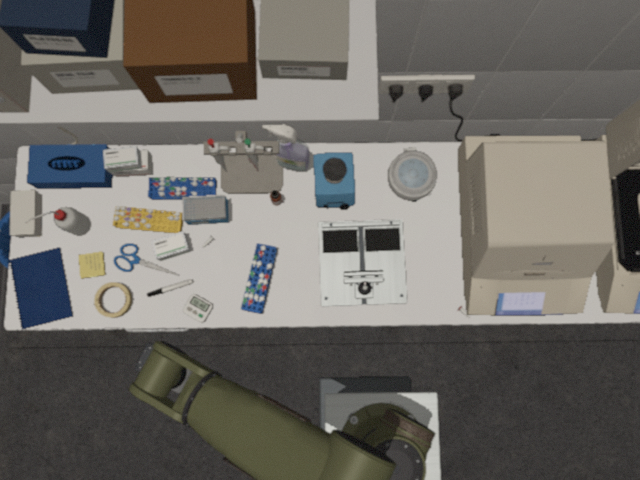

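View pics/side0.png

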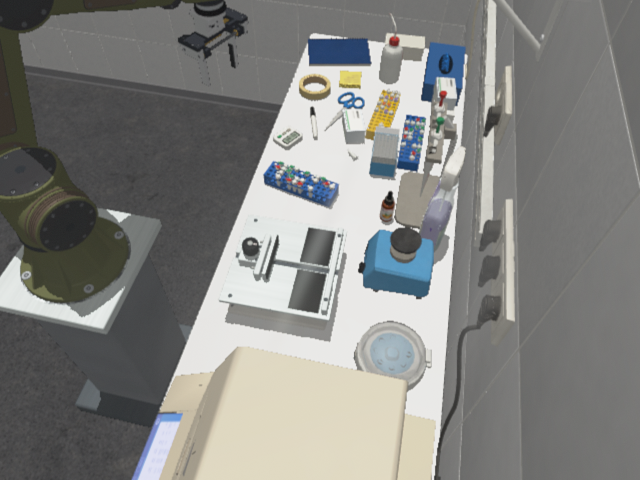

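```bash
python3 - <<'E'
from h import *
for c in("top","side"):
    z=np.load(f"{c}0.npz");w=z["w"];d=z["d"]
    cams.camera(c)
    for n in("rack","shaker","jaw","knob_grip","pad_face"):
        r=finder.masks_of(n,c)
        if not r: print(c,n,"none");continue
        m=r[0]["region"]&(d>0);np.save(f"m_{c}_{n}.npy",m)
        P=w[m]
        lo,hi={"rack":(.02,.055),"shaker":(.072,.084),"jaw":(.09,.14),"knob_grip":(.12,.14),"pad_face":(.09,.14)}[n]
        Q=P[(P[:,2]>lo)&(P[:,2]<hi)]
        print(c,n,round(r[0]["confidence"],2),len(P),len(Q),np.round(np.percentile(P[:,2],[2,50,98]),3))
        if len(Q)>10:print("  ",[np.round(x,4) for x in cv2.minAreaRect((Q[:,:2]*1000).astype(np.float32))])
    # fence top: z ~.098
    m=(abs(w[...,2]-.098)<.004)&(d>0)&(w[...,0]>.55)&(w[...,0]<.72)&(abs(w[...,1]-.04)<.16)
    Q=w[m]; print(c,"fence",len(Q), np.median(Q[:,2]) if len(Q) else 0)
    if len(Q)>10:
        l=cv2.minAreaRect((Q[:,:2]*1000).astype(np.float32));print(l); print(np.polyfit(Q[:,1],Q[:,0],1))
E
```

```text
top rack 0.61 1478 1182 [-0.003  0.036  0.05 ]
   [array([477.7701, 340.3201]), array([ 59.7747, 197.0748]), np.float64(77.2617)]
top shaker 0.67 7067 5000 [0.068 0.079 0.124]
   [array([513.2194,  45.6714]), array([239.7215, 240.0591]), np.float64(1.5035)]
top jaw 0.72 736 659 [0.074 0.103 0.138]
   [array([448.7769,  43.5615]), array([ 73.6309, 105.5145]), np.float64(1.2323)]
top knob_grip 0.69 153 140 [0.111 0.132 0.141]
   [array([435.048 ,  45.2368]), array([34.7761, 35.2564]), np.float64(41.6667)]
top pad_face 0.56 217 195 [0.073 0.105 0.115]
   [array([478.586 ,  45.3632]), array([ 13.8696, 107.6914]), np.float64(2.4382)]
top fence 407 0.09752744624333363
((665.5358276367188, 29.163497924804688), (108.8604736328125, 294.96392822265625), 0.007074099965393543)
[0.28485429 0.63798312]
side rack 0.82 1990 1292 [-0.001  0.035  0.047]
   [array([480.9244, 344.1375]), array([ 64.4055, 198.2169]), np.float64(77.5814)]
side shaker 0.82 10736 7773 [0.016 0.078 0.122]
   [array([516.2645,  48.3628]), array([240.6591, 242.8516]), np.float64(1.2697)]
side jaw none
side knob_grip 0.84 225 199 [0.112 0.132 0.136]
   [array([439.1537,  43.703 ]), array([32.3136, 33.1831]), np.float64(29.8747)]
side pad_face 0.71 1223 1094 [0.079 0.102 0.135]
   [array([451.4714,  45.7965]), array([ 75.7953, 110.3698]), np.float64(1.1098)]
side fence 634 0.09847924731332963
((667.43115234375, 35.07060241699219), (105.26399993896484, 283.39520263671875), 0.117604561150074)
[0.28529302 0.63055275]
```

```bash
cat >> h.py <<'E'
def go(x,y,z,phi=None):
    "slide & spin for grasp point at x,y,z, finger-line angle phi (deg); measured pose as base"
    o=telemetry.get_obs();R=Ro.from_euler("xyz",o["eef_rot"]);p=np.array(o["ee_pos"])
    s=R.inv().apply(np.array([x,y,z+.18])-p)
    ph=np.degrees(o["eef_rot"][2])-90
    print("phi",round(ph%360,2),"slide",np.round(s,4),"spin",None if phi is None else round(np.radians(((ph-phi)+180)%360-180),4),"q6",round(o["qpos"][5],2))
E
python3 - <<'E'
from h import *
for c,cx,cy in(("top",.5132,.0457),("side",.5163,.0484)):
    z=np.load(f"{c}0.npz");w=z["w"];d=z["d"]
    a=.023;X=(w[...,0]-cx)*np.cos(a)+(w[...,1]-cy)*np.sin(a);Y=-(w[...,0]-cx)*np.sin(a)+(w[...,1]-cy)*np.cos(a)
    m=(d>0)&(w[...,2]>.092)&(w[...,2]<.104)&(X>.085)&(X<.125)&(abs(Y)<.125)
    print(c,m.sum(),np.round(np.percentile(X[m],[2,50,98]),4),np.percentile(Y[m],[1,99]),np.polyfit(Y[m],X[m],1))
    for lo,hi in((.066,.085),):
        m=np.load(f"m_{c}_shaker.npy")&(abs(w[...,2]-.078)<.005)
        for s in(-1,1):
            e=[];  # platform edges in y per X-bin
            for b in np.arange(-.1,.1,.01):
                k=m&(abs(X-b)<.005)
                e.append((b,(s*Y[k]).max()*s))
            e=np.array(e);print("edge",s,np.median(e[:,1]),np.polyfit(*e.T,1))
go(.4793,.3422,.12,77.4)
E
```

```text
top 303 [0.0994 0.1053 0.1122] [-0.1068659   0.10716895] [-0.00126594  0.1056193 ]
edge -1 -0.11836128769906346 [ 0.00342484 -0.11795815]
edge 1 0.11824350404131645 [-0.00343482  0.11801805]
side 473 [0.1004 0.1064 0.1121] [-0.10937616  0.10686185] [-0.00089517  0.10639109]
edge -1 -0.12082618474107854 [-0.00115601 -0.12073117]
edge 1 0.11980527454484466 [0.00654699 0.11962497]
phi 65.66 slide [-0.2957 -0.0407  0.1046] spin -0.2048 q6 -0.07
```

Request:
jog_arm:
  rows:
    - {"gripper": 0.094, "slide": [-0.296, -0.041, 0.105], "spin": -0.205}
    - {"gripper": 0.094, "slide": [-0.296, -0.041, 0.105], "spin": -0.205}
    - {"gripper": 0.094, "slide": [-0.296, -0.041, 0.105], "spin": -0.205}
    - {"gripper": 0.094, "slide": [-0.296, -0.041, 0.105], "spin": -0.205}
    - {"gripper": 0.094, "slide": [-0.296, -0.041, 0.105], "spin": -0.205}
    - {"gripper": 0.094, "slide": [-0.296, -0.041, 0.105], "spin": -0.205}
    - {"gripper": 0.094, "slide": [-0.296, -0.041, 0.105], "spin": -0.205}
    - {"gripper": 0.094, "slide": [-0.296, -0.041, 0.105], "spin": -0.205}
  squeeze: 12

```text
time_s: 2.3
ee_pos: [0.4809, 0.3404, 0.2984]
eef_rot: [-3.14, -0.001, 2.919]
force: [-0.7, 0.5, 0.2]
grip_width: 0.094
grip_force: 0.0
```

```bash
python3 -c "
from h import *
go(.4793,.3422,.033,77.4)"
```

```text
phi 77.23 slide [0.0019 0.0015 0.0854] spin -0.0029 q6 -0.79
```

Request:
jog_arm:
  rows:
    - {"gripper": 0.094, "slide": [0.001, 0.001, 0.04], "spin": 0}
    - {"gripper": 0.094, "slide": [0.001, 0.001, 0.07], "spin": 0}
    - {"gripper": 0.094, "slide": [0.001, 0.001, 0.086], "spin": 0}
    - {"gripper": 0.094, "slide": [0.001, 0.001, 0.086], "spin": 0}
    - {"gripper": 0.075, "slide": [0.001, 0.001, 0.086], "spin": 0}
    - {"gripper": 0.065, "slide": [0.001, 0.001, 0.086], "spin": 0}
    - {"gripper": 0.05, "slide": [0.001, 0.001, 0.086], "spin": 0}
    - {"gripper": 0.05, "slide": [0.001, 0.001, 0.086], "spin": 0}
  squeeze: 12

```text
time_s: 3.1
ee_pos: [0.4788, 0.3431, 0.2145]
eef_rot: [3.141, 0.001, 2.922]
force: [-0.1, 0.3, 0.8]
grip_width: 0.0654
grip_force: 0.0
```

Request:
jog_arm:
  rows:
    - {"gripper": 0.05, "slide": [0, 0, 0], "spin": 0}
    - {"gripper": 0.05, "slide": [0, 0, 0], "spin": 0}
    - {"gripper": 0.05, "slide": [0, 0, 0], "spin": 0}

```text
time_s: 3.4
ee_pos: [0.4788, 0.3431, 0.2143]
eef_rot: [3.141, 0.001, 2.922]
force: [-1.5, 0.7, 6.4]
grip_width: 0.0618
grip_force: 12.0
```

Request:
jog_arm:
  rows:
    - {"gripper": 0.05, "slide": [0, 0, 0], "spin": 0}
    - {"gripper": 0.05, "slide": [0, 0, -0.02], "spin": 0}
    - {"gripper": 0.05, "slide": [0, 0, -0.05], "spin": 0}
    - {"gripper": 0.05, "slide": [0, 0, -0.09], "spin": 0}
    - {"gripper": 0.05, "slide": [0, 0, -0.13], "spin": 0}
    - {"gripper": 0.05, "slide": [0, 0, -0.16], "spin": 0}
    - {"gripper": 0.05, "slide": [0, 0, -0.16], "spin": 0}
    - {"gripper": 0.05, "slide": [0, 0, -0.16], "spin": 0}
  squeeze: 18

```text
time_s: 4.2
ee_pos: [0.4786, 0.3428, 0.3732]
eef_rot: [-3.141, -0.0, 2.922]
force: [-0.3, 0.3, -1.1]
grip_width: 0.0617
grip_force: 18.0
```

```bash
python3 - <<'E'
from h import *
o=telemetry.get_obs();print(o["grip_width"],o["force"],o["moment"])
# rack long axis/centre relative to grip
for c in("top","side"):
    p,d=cams.camera(c);w=cloud(c,d);r=finder.masks_of("rack",c)
    for q in r[:2]:
        P=w[q["region"]&(d>0)];P=P[(P[:,2]>.17)&(P[:,2]<.23)]
        print(c,q["confidence"],len(P),np.round(np.percentile(P[:,2],[5,50,95]),3) if len(P) else 0,cv2.minAreaRect((P[:,:2]*1000).astype(np.float32)) if len(P)>9 else 0)
cv2.imwrite("pics/side1.png",p[100:340,200:520,::-1].repeat(2,0).repeat(2,1))
# target: rack centre 57 mm from fence
a=.024;f=np.array([.5147,.047])+.1*np.array([np.cos(a),np.sin(a)]);t=f-.057*np.array([np.cos(a),np.sin(a)]);print(f,t)
go(t[0],t[1],.194,np.degrees(a))
E
```

```text
0.06167557491096619 [-0.25047554  0.2553447  -1.13779708] [ 0.03724197 -0.01270396 -0.01964297]
top 0.79 115 [0.184 0.195 0.206] ((479.9342956542969, 344.1868896484375), (30.84539794921875, 198.29342651367188), 62.19758987426758)
side 0.89 1149 [0.173 0.194 0.203] ((478.35235595703125, 334.0060119628906), (73.8553237915039, 197.8813934326172), 79.32418060302734)
[0.6146712  0.04939977] [0.55768762 0.0480319 ]
phi 77.41 slide [-0.1414 -0.2706 -0.0017] spin 1.327 q6 -0.79
```

View pics/side1.png

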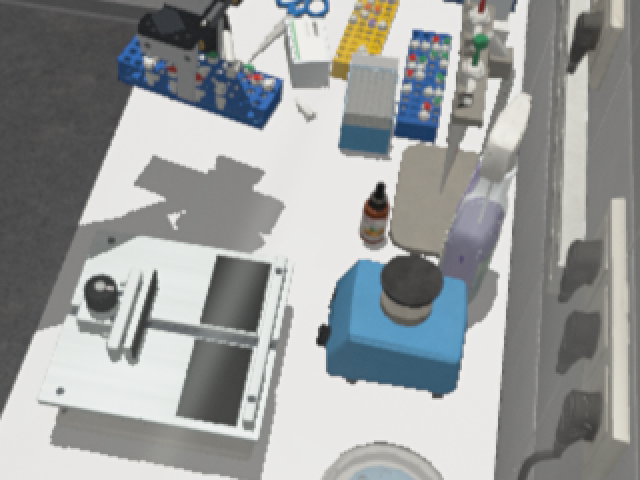

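Request:
jog_arm:
  rows:
    - {"gripper": 0.05, "slide": [-0.015, -0.03, 0], "spin": 0.13}
    - {"gripper": 0.05, "slide": [-0.03, -0.06, 0], "spin": 0.26}
    - {"gripper": 0.05, "slide": [-0.05, -0.1, 0], "spin": 0.4}
    - {"gripper": 0.05, "slide": [-0.07, -0.135, 0], "spin": 0.54}
    - {"gripper": 0.05, "slide": [-0.09, -0.17, 0], "spin": 0.68}
    - {"gripper": 0.05, "slide": [-0.11, -0.21, 0], "spin": 0.82}
    - {"gripper": 0.05, "slide": [-0.125, -0.24, 0], "spin": 0.95}
    - {"gripper": 0.05, "slide": [-0.141, -0.27, 0], "spin": 1.08}

```text
time_s: 5.2
ee_pos: [0.5576, 0.047, 0.3727]
eef_rot: [-3.14, -0.0, 1.836]
force: [0.1, 1.0, -1.6]
grip_width: 0.0619
grip_force: 18.0
```

Request:
jog_arm:
  rows:
    - {"gripper": 0.05, "slide": [0, 0, 0], "spin": 0.12}
    - {"gripper": 0.05, "slide": [0, 0, 0], "spin": 0.247}
    - {"gripper": 0.05, "slide": [0, 0, 0], "spin": 0.247}
    - {"gripper": 0.05, "slide": [0, 0, 0], "spin": 0.247}

```text
time_s: 5.6
ee_pos: [0.5575, 0.0488, 0.3731]
eef_rot: [-3.141, 0.0, 1.599]
force: [-0.7, 0.4, -1.4]
grip_width: 0.0622
grip_force: 18.0
```

```bash
python3 - <<'E'
from h import *
print(telemetry.get_obs()["ee_pos"])
go(.5577,.048,.113,1.375)
for c in("top","side"):
    p,d=cams.camera(c);w=cloud(c,d);r=finder.masks_of("rack",c)
    for q in r[:1]:
        P=w[q["region"]&(d>0)];P=P[(P[:,2]>.17)&(P[:,2]<.23)]
        print(c,q["confidence"],len(P),np.round(np.percentile(P[:,2],[5,50,95]),3) if len(P) else 0,cv2.minAreaRect((P[:,:2]*1000).astype(np.float32)) if len(P)>9 else 0)
E
```

```text
[0.55745628 0.04878483 0.37305723]
phi 1.6 slide [-0.0008  0.0003  0.0801] spin 0.0039 q6 -0.01
top 0.67 446 [0.189 0.197 0.206] ((556.3555908203125, 61.59657287597656), (61.19407272338867, 165.35980224609375), 2.1426076889038086)
side 0.91 1849 [0.175 0.196 0.205] ((558.5208129882812, 46.15537643432617), (63.05886459350586, 195.26107788085938), 3.3758134841918945)
```

Request:
jog_arm:
  rows:
    - {"gripper": 0.05, "slide": [0, 0, 0.03], "spin": 0.004}
    - {"gripper": 0.05, "slide": [0, 0, 0.055], "spin": 0.004}
    - {"gripper": 0.05, "slide": [0, 0, 0.068], "spin": 0.004}
    - {"gripper": 0.05, "slide": [0, 0, 0.073], "spin": 0.004}
    - {"gripper": 0.05, "slide": [0, 0, 0.075], "spin": 0.004}
    - {"gripper": 0.05, "slide": [0, 0, 0.077], "spin": 0.004}
    - {"gripper": 0.05, "slide": [0, 0, 0.078], "spin": 0.004}
    - {"gripper": 0.05, "slide": [0, 0, 0.078], "spin": 0.004}

```text
time_s: 6.6
ee_pos: [0.5575, 0.0487, 0.2961]
eef_rot: [3.141, 0.0, 1.591]
force: [0.8, 1.6, -2.2]
grip_width: 0.0614
grip_force: 18.0
```

Request:
jog_arm:
  rows:
    - {"gripper": 0.05, "slide": [0, 0, 0.001], "spin": 0}
    - {"gripper": 0.05, "slide": [0, 0, 0.0015], "spin": 0}
    - {"gripper": 0.05, "slide": [0, 0, 0.002], "spin": 0}

```text
time_s: 6.9
ee_pos: [0.5575, 0.0487, 0.2937]
eef_rot: [3.142, 0.0, 1.591]
force: [-0.6, -0.5, -2.4]
grip_width: 0.062
grip_force: 18.0
```

Request:
jog_arm:
  rows:
    - {"gripper": 0.05, "slide": [0, 0, 0.0005], "spin": 0}
    - {"gripper": 0.05, "slide": [0, 0, 0.001], "spin": 0}
    - {"gripper": 0.05, "slide": [0, 0, 0.0015], "spin": 0}
    - {"gripper": 0.05, "slide": [0, 0, 0.0015], "spin": 0}

```text
time_s: 7.3
ee_pos: [0.5574, 0.0487, 0.2924]
eef_rot: [3.141, 0.0, 1.591]
force: [-2.4, 0.5, 3.3]
grip_width: 0.0617
grip_force: 18.0
```

Request:
jog_arm:
  rows:
    - {"gripper": 0.064, "slide": [0, 0, 0], "spin": 0}
    - {"gripper": 0.07, "slide": [0, 0, 0], "spin": 0}
    - {"gripper": 0.074, "slide": [0, 0, 0], "spin": 0}
    - {"gripper": 0.074, "slide": [0, 0, 0], "spin": 0}
    - {"gripper": 0.074, "slide": [0, 0, -0.015], "spin": 0}
    - {"gripper": 0.074, "slide": [0, 0, -0.04], "spin": 0}
    - {"gripper": 0.074, "slide": [0, 0, -0.085], "spin": 0}
    - {"gripper": 0.074, "slide": [0, 0, -0.085], "spin": 0}

```text
time_s: 8.1
ee_pos: [0.5578, 0.0488, 0.3827]
eef_rot: [3.133, -0.0, 1.591]
force: [0.3, -0.5, -1.0]
grip_width: 0.074
grip_force: 0.0
```

```bash
python3 - <<'E'
from h import *
print(telemetry.get_obs()["ee_pos"])
for c in("top","side"):
    p,d=cams.camera(c);w=cloud(c,d)
    for n,lo,hi in(("rack",.1,.13),("knob_grip",.12,.14)):
      for q in finder.masks_of(n,c)[:1]:
        P=w[q["region"]&(d>0)];P=P[(P[:,2]>lo)&(P[:,2]<hi)]
        print(c,n,q["confidence"],len(P),cv2.minAreaRect((P[:,:2]*1000).astype(np.float32)) if len(P)>9 else 0)
cv2.imwrite("pics/side2.png",p[100:340,200:520,::-1].repeat(2,0).repeat(2,1))
go(.437,.0446,.19,127)
E
```

```text
[0.5578262  0.04875118 0.38274557]
top rack 0.89 428 ((556.45703125, 55.965579986572266), (177.32305908203125, 61.12148666381836), 89.683837890625)
side rack 0.81 1904 ((559.9114379882812, 48.327239990234375), (59.77437210083008, 198.89285278320312), 0.9606692790985107)
side knob_grip 0.56 225 ((438.6483459472656, 45.647979736328125), (35.792842864990234, 34.929115295410156), 63.39802169799805)
phi 1.14 slide [-0.0017 -0.1204  0.0061] spin -2.1966 q6 0.0
```

View pics/side2.png

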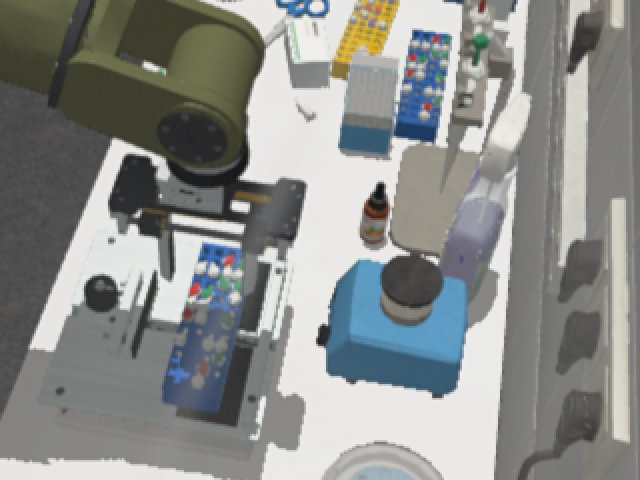

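Request:
jog_arm:
  rows:
    - {"gripper": 0.064, "slide": [0, -0.03, 0], "spin": -0.14}
    - {"gripper": 0.064, "slide": [0, -0.06, 0], "spin": -0.28}
    - {"gripper": 0.064, "slide": [0, -0.09, 0], "spin": -0.42}
    - {"gripper": 0.064, "slide": [-0.001, -0.12, 0], "spin": -0.56}
    - {"gripper": 0.064, "slide": [-0.001, -0.12, 0], "spin": -0.7}
    - {"gripper": 0.064, "slide": [-0.001, -0.12, 0], "spin": -0.84}
    - {"gripper": 0.064, "slide": [-0.001, -0.12, 0], "spin": -0.98}
    - {"gripper": 0.064, "slide": [-0.001, -0.12, 0], "spin": -1.12}

```text
time_s: 9.2
ee_pos: [0.4374, 0.0453, 0.3765]
eef_rot: [-3.141, -0.001, 2.716]
force: [-0.4, 0.2, 0.0]
grip_width: 0.0639
grip_force: 0.0
```

Request:
jog_arm:
  rows:
    - {"gripper": 0.064, "slide": [0, 0, 0], "spin": -0.14}
    - {"gripper": 0.064, "slide": [0, 0, 0], "spin": -0.28}
    - {"gripper": 0.064, "slide": [0, 0, 0], "spin": -0.42}
    - {"gripper": 0.064, "slide": [0, 0, 0], "spin": -0.56}
    - {"gripper": 0.064, "slide": [0, 0, 0], "spin": -0.7}
    - {"gripper": 0.064, "slide": [0, 0, 0], "spin": -0.84}
    - {"gripper": 0.064, "slide": [0, 0, 0], "spin": -0.98}
    - {"gripper": 0.064, "slide": [0, 0, 0], "spin": -1.08}

```text
time_s: 10.0
ee_pos: [0.4375, 0.0453, 0.3764]
eef_rot: [3.141, -0.001, -2.487]
force: [0.3, -0.3, -0.3]
grip_width: 0.0638
grip_force: 0.0
```

Request:
jog_arm:
  rows:
    - {"gripper": 0.064, "slide": [0, 0, 0], "spin": 0}
    - {"gripper": 0.064, "slide": [0, 0, 0], "spin": 0}

```text
time_s: 10.2
ee_pos: [0.4375, 0.0453, 0.3767]
eef_rot: [3.141, -0.001, -2.496]
force: [-1.3, -0.2, -0.1]
grip_width: 0.0638
grip_force: 0.0
```

```bash
python3 - <<'E'
from h import *
o=telemetry.get_obs();print(o["ee_pos"],o["eef_rot"],o["force"])
go(.437,.0449,.1255,127)
E
```

```text
[0.43748625 0.04530335 0.37670577] [ 3.14107777e+00 -7.08314016e-04 -2.49552516e+00] [-1.27308188 -0.22228072 -0.06821754]
phi 127.02 slide [ 0.0006 -0.0001  0.0712] spin 0.0003 q6 -2.2
```

Request:
jog_arm:
  rows:
    - {"gripper": 0.064, "slide": [0, 0, 0.03], "spin": 0}
    - {"gripper": 0.064, "slide": [0, 0, 0.055], "spin": 0}
    - {"gripper": 0.064, "slide": [0, 0, 0.0705], "spin": 0}
    - {"gripper": 0.064, "slide": [0, 0, 0.0705], "spin": 0}
    - {"gripper": 0.05, "slide": [0, 0, 0.0705], "spin": 0}
    - {"gripper": 0.04, "slide": [0, 0, 0.0705], "spin": 0}
    - {"gripper": 0.025, "slide": [0, 0, 0.0705], "spin": 0}
    - {"gripper": 0.025, "slide": [0, 0, 0.0705], "spin": 0}
  squeeze: 8

```text
time_s: 11.0
ee_pos: [0.4375, 0.0458, 0.3074]
eef_rot: [3.141, 0.002, -2.493]
force: [-0.4, 20.2, 3.0]
grip_width: 0.0362
grip_force: 8.1
```

Request:
jog_arm:
  rows:
    - {"gripper": 0.025, "slide": [0, 0, 0], "spin": 0}
    - {"gripper": 0.025, "slide": [0, 0, 0], "spin": 0}
    - {"gripper": 0.025, "slide": [0, 0, 0], "spin": 0}
    - {"gripper": 0.025, "slide": [0, 0, 0], "spin": 0}
  squeeze: 20

```text
time_s: 11.4
ee_pos: [0.4376, 0.046, 0.3074]
eef_rot: [3.14, 0.002, -2.493]
force: [-0.7, 11.5, 3.4]
grip_width: 0.0355
grip_force: 20.0
```

```bash
python3 - <<'E'
from h import *
for i in range(3):
    cams.camera("side");o=telemetry.get_obs();print(o["ee_pos"],o["force"],o["moment"],o["grip_width"])
a=.024
go(o["ee_pos"][0]+.05*np.cos(a),o["ee_pos"][1]+.05*np.sin(a),o["ee_pos"][2]-.18)
E
```

```text
[0.43753754 0.04602456 0.3073623 ] [-0.3933199  11.64684984  3.48950428] [ 2.23946005  0.17153055 -0.20407013] 0.03580830161690326
[0.43756061 0.046014   0.3073749 ] [-1.42584395 11.37294505  3.76790785] [ 2.20317485  0.19121685 -0.18141657] 0.03561015494330652
[0.43755592 0.04602735 0.30741164] [-0.50318176 11.10310584  4.30492776] [ 2.18459181  0.19420822 -0.16527294] 0.03550020981219796
phi 127.17 slide [-0.0406 -0.0292  0.0001] spin None q6 -2.2
```

Request:
jog_arm:
  rows:
    - {"gripper": 0.025, "slide": [-0.0005, 0.0006, 0], "spin": 0}
    - {"gripper": 0.025, "slide": [-0.0045, -0.0023, 0], "spin": 0}
    - {"gripper": 0.025, "slide": [-0.0086, -0.0052, 0], "spin": 0}
    - {"gripper": 0.025, "slide": [-0.0127, -0.0082, 0], "spin": 0}
    - {"gripper": 0.025, "slide": [-0.0167, -0.0111, 0], "spin": 0}
    - {"gripper": 0.025, "slide": [-0.0208, -0.014, 0], "spin": 0}
    - {"gripper": 0.025, "slide": [-0.0249, -0.0169, 0], "spin": 0}
    - {"gripper": 0.025, "slide": [-0.0249, -0.0169, 0], "spin": 0}

```text
time_s: 12.35
ee_pos: [0.4682, 0.0472, 0.3074]
eef_rot: [-3.141, 0.002, -2.493]
force: [0.8, 5.7, 3.7]
grip_width: 0.0357
grip_force: 20.0
```

```bash
cat > st.py <<'E'
from h import *
F=[]
for i in range(4):
    cams.camera("side");o=telemetry.get_obs();F.append(np.r_[o["force"],o["moment"]])
print(o["ee_pos"],o["eef_rot"],np.mean(F,0).round(2),o["grip_width"])
E
python3 st.py
```

```text
[0.46786058 0.04719601 0.30737355] [-3.14126460e+00  2.03232636e-03 -2.49284263e+00] [ 0.89  5.01  3.15  1.03 -0.16 -0.2 ] 0.03543292984660147
```

Request:
jog_arm:
  rows:
    - {"gripper": 0.025, "slide": [-0.0044, -0.0025, 0], "spin": 0}
    - {"gripper": 0.025, "slide": [-0.0084, -0.0054, 0], "spin": 0}
    - {"gripper": 0.025, "slide": [-0.0125, -0.0083, 0], "spin": 0}
    - {"gripper": 0.025, "slide": [-0.0165, -0.0113, 0], "spin": 0}
    - {"gripper": 0.025, "slide": [-0.019, -0.013, 0], "spin": 0}
    - {"gripper": 0.025, "slide": [-0.0206, -0.0142, 0], "spin": 0}
    - {"gripper": 0.025, "slide": [-0.0206, -0.0142, 0], "spin": 0}

```text
time_s: 13.25
ee_pos: [0.4931, 0.0481, 0.3074]
eef_rot: [-3.141, 0.001, -2.493]
force: [0.5, 2.2, 5.2]
grip_width: 0.0355
grip_force: 20.0
```

```bash
python3 st.py; python3 - <<'E'
from h import *
p,d=cams.camera("side");w=cloud("side",d)
q=finder.masks_of("rack","side")[0];P=w[q["region"]&(d>0)];P=P[(P[:,2]>.1)&(P[:,2]<.13)]
print(cv2.minAreaRect((P[:,:2]*1000).astype(np.float32)))
cv2.imwrite("pics/side3.png",p[180:340,200:400,::-1].repeat(3,0).repeat(3,1))
E
```

```text
[0.49301912 0.04805454 0.30738096] [-3.14058910e+00  1.60672617e-03 -2.49273724e+00] [ 0.65  2.2   5.21  0.31 -0.09 -0.19] 0.03555165884502456
((578.3580322265625, 49.21958541870117), (60.22314453125, 198.78909301757812), 1.4392927885055542)
```

View pics/side3.png

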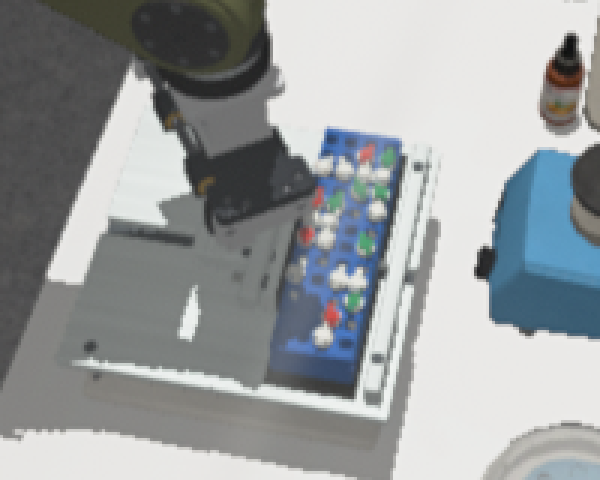

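Request:
jog_arm:
  rows:
    - {"gripper": 0.025, "slide": [-0.0017, -0.001, 0], "spin": 0}
    - {"gripper": 0.025, "slide": [-0.0033, -0.0022, 0], "spin": 0}
    - {"gripper": 0.025, "slide": [-0.005, -0.0033, 0], "spin": 0}

```text
time_s: 13.85
ee_pos: [0.4989, 0.0483, 0.3074]
eef_rot: [-3.141, 0.001, -2.493]
force: [-2.8, -0.6, 7.2]
grip_width: 0.0355
grip_force: 20.0
```

Request:
jog_arm:
  rows:
    - {"gripper": 0.025, "slide": [-0.0008, -0.0006, 0], "spin": 0}

```text
time_s: 13.95
ee_pos: [0.5, 0.0483, 0.3073]
eef_rot: [-3.141, 0.001, -2.493]
force: [-2.4, 0.6, 7.6]
grip_width: 0.0353
grip_force: 20.0
```

Request:
jog_arm:
  rows:
    - {"gripper": 0.025, "slide": [-0.0008, -0.0006, 0], "spin": 0}

```text
time_s: 14.05
ee_pos: [0.5009, 0.0483, 0.3074]
eef_rot: [-3.141, 0.001, -2.493]
force: [-2.4, 0.0, 7.1]
grip_width: 0.0358
grip_force: 20.0
```

Request:
jog_arm:
  rows:
    - {"gripper": 0.025, "slide": [-0.0008, -0.0006, 0], "spin": 0}

```text
time_s: 14.15
ee_pos: [0.5019, 0.0484, 0.3074]
eef_rot: [-3.141, 0.001, -2.493]
force: [-2.6, 0.8, 7.5]
grip_width: 0.0358
grip_force: 20.0
```

```bash
python3 st.py
```

```text
[0.50189285 0.04836917 0.30739159] [-3.14072985e+00  1.00823520e-03 -2.49278086e+00] [-1.54  0.84  6.36  0.06  0.27 -0.21] 0.03572109352860561
```

Request:
jog_arm:
  rows:
    - {"gripper": 0.025, "slide": [-0.0008, -0.0006, 0], "spin": 0}

```text
time_s: 14.45
ee_pos: [0.5028, 0.0484, 0.3073]
eef_rot: [-3.141, 0.001, -2.493]
force: [-4.0, 0.1, 7.4]
grip_width: 0.0354
grip_force: 20.0
```

Request:
jog_arm:
  rows:
    - {"gripper": 0.025, "slide": [-0.0008, -0.0006, 0], "spin": 0}

```text
time_s: 14.55
ee_pos: [0.5038, 0.0484, 0.3073]
eef_rot: [-3.141, 0.0, -2.493]
force: [-5.9, 0.7, 8.8]
grip_width: 0.0359
grip_force: 20.0
```

Request:
jog_arm:
  rows:
    - {"gripper": 0.025, "slide": [-0.0008, -0.0006, 0], "spin": 0}

```text
time_s: 14.65
ee_pos: [0.5047, 0.0484, 0.3073]
eef_rot: [-3.142, -0.0, -2.493]
force: [-7.0, 0.5, 10.2]
grip_width: 0.0352
grip_force: 20.0
```

```bash
python3 st.py
```

```text
[0.50468717 0.04841918 0.30732692] [-3.14147307e+00  9.16196669e-05 -2.49275826e+00] [-5.22  0.49  9.14  0.1   0.95 -0.22] 0.03537993947244612
```

Request:
jog_arm:
  rows:
    - {"gripper": 0.025, "slide": [0.0006, 0.0005, 0], "spin": 0}
    - {"gripper": 0.025, "slide": [0.0006, 0.0005, 0], "spin": 0}
  squeeze: 25

```text
time_s: 15.05
ee_pos: [0.5039, 0.0484, 0.3073]
eef_rot: [-3.141, 0.0, -2.493]
force: [-4.2, 0.1, 8.1]
grip_width: 0.0352
grip_force: 25.0
```

```bash
python3 st.py; python3 - <<'E'
from h import *
p,d=cams.camera("side");w=cloud("side",d)
q=finder.masks_of("rack","side")[0];P=w[q["region"]&(d>0)];P=P[(P[:,2]>.1)&(P[:,2]<.13)]
print(cv2.minAreaRect((P[:,:2]*1000).astype(np.float32)))
cv2.imwrite("pics/side4.png",p[200:320,220:380,::-1].repeat(4,0).repeat(4,1))
E
```

```text
[0.50394112 0.04841584 0.30734326] [-3.14125430e+00  2.04972724e-04 -2.49269170e+00] [-4.28  0.19  8.67  0.08  0.79 -0.22] 0.03569032470527428
((585.9927978515625, 49.28614044189453), (59.66164016723633, 199.4150390625), 1.38827383518219)
```

View pics/side4.png

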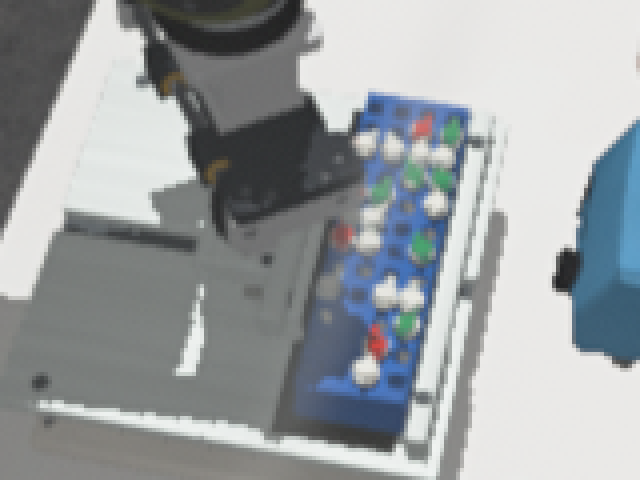

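Request:
jog_arm:
  rows:
    - {"gripper": 0.025, "slide": [0, 0, 0], "spin": 0.12}
    - {"gripper": 0.025, "slide": [0, 0, 0], "spin": 0.24}
    - {"gripper": 0.025, "slide": [0, 0, 0], "spin": 0.36}
    - {"gripper": 0.025, "slide": [0, 0, 0], "spin": 0.48}

```text
time_s: 15.75
ee_pos: [0.5038, 0.0489, 0.3073]
eef_rot: [3.141, 0.0, -2.977]
force: [-5.7, 7.4, 9.7]
grip_width: 0.0352
grip_force: 25.0
```

```bash
python3 st.py
```

```text
[0.50381811 0.04889397 0.30734056] [ 3.14065933e+00  7.73691389e-05 -2.97263734e+00] [-5.83  5.95  9.45  1.03  1.09 -0.08] 0.03573093142130862
```

Request:
jog_arm:
  rows:
    - {"gripper": 0.025, "slide": [0, 0.0003, 0], "spin": 0.12}
    - {"gripper": 0.025, "slide": [0, 0.0003, 0], "spin": 0.24}
    - {"gripper": 0.025, "slide": [0, 0.0003, 0], "spin": 0.36}

```text
time_s: 16.25
ee_pos: [0.5038, 0.0494, 0.3073]
eef_rot: [3.14, -0.0, 2.946]
force: [-4.8, 8.9, 8.0]
grip_width: 0.0355
grip_force: 25.0
```

```bash
python3 st.py
```

```text
[0.50378857 0.04939146 0.30731034] [ 3.14019345e+00 -2.39329530e-04  2.95061751e+00] [-5.43  8.52  8.82  1.5   0.99 -0.03] 0.0351734249585787
```

Request:
jog_arm:
  rows:
    - {"gripper": 0.025, "slide": [0, 0, 0], "spin": 0.1}
    - {"gripper": 0.025, "slide": [0, 0, 0], "spin": 0.18}

```text
time_s: 16.65
ee_pos: [0.5038, 0.0496, 0.3073]
eef_rot: [3.14, -0.0, 2.767]
force: [-3.6, 11.1, 7.7]
grip_width: 0.0356
grip_force: 25.0
```

```bash
python3 st.py
```

```text
[0.50380845 0.04956573 0.3073004 ] [ 3.13973125e+00 -4.53359395e-04  2.77078498e+00] [-4.61  9.67  7.83  1.85  0.83 -0.03] 0.03572802834377646
```

Request:
jog_arm:
  rows:
    - {"gripper": 0.025, "slide": [0, 0, 0], "spin": 0.08}
    - {"gripper": 0.025, "slide": [0, 0, 0], "spin": 0.12}

```text
time_s: 17.05
ee_pos: [0.5039, 0.0497, 0.3073]
eef_rot: [3.139, -0.001, 2.648]
force: [-4.1, 12.8, 7.0]
grip_width: 0.0358
grip_force: 25.0
```

```bash
python3 st.py
```

```text
[0.50385498 0.0496908  0.30729651] [ 3.13945582e+00 -6.60912890e-04  2.65089986e+00] [-3.220e+00  1.176e+01  7.200e+00  2.150e+00  7.000e-01  1.000e-02] 0.03556680545512356
```

Request:
jog_arm:
  rows:
    - {"gripper": 0.025, "slide": [0, 0, 0], "spin": 0.06}
    - {"gripper": 0.025, "slide": [0, 0, 0], "spin": 0.12}

```text
time_s: 17.45
ee_pos: [0.5039, 0.0498, 0.3073]
eef_rot: [3.139, -0.001, 2.529]
force: [-2.8, 13.6, 8.1]
grip_width: 0.0354
grip_force: 25.0
```

```bash
python3 st.py
```

```text
[0.50388464 0.0497661  0.3072713 ] [ 3.13919537e+00 -8.68816365e-04  2.53087820e+00] [-2.96 13.36  6.57  2.35  0.53  0.04] 0.03578276257377918
```

Request:
jog_arm:
  rows:
    - {"gripper": 0.025, "slide": [0.0003, 0.0005, 0], "spin": 0.05}
    - {"gripper": 0.025, "slide": [0.0003, 0.0005, 0], "spin": 0.1}

```text
time_s: 17.85
ee_pos: [0.504, 0.0502, 0.3073]
eef_rot: [3.14, -0.001, 2.429]
force: [-2.2, 10.8, 6.5]
grip_width: 0.0354
grip_force: 25.0
```

```bash
python3 st.py
```

```text
[0.50397079 0.05012837 0.30727841] [ 3.13971886e+00 -6.00610271e-04  2.43095656e+00] [-2.05 10.22  6.53  1.79  0.5   0.15] 0.03578919362397135
```

Request:
jog_arm:
  rows:
    - {"gripper": 0.025, "slide": [0, 0, 0], "spin": 0.05}
    - {"gripper": 0.025, "slide": [0, 0, 0], "spin": 0.1}

```text
time_s: 18.25
ee_pos: [0.5041, 0.0501, 0.3073]
eef_rot: [3.139, 0.0, 2.33]
force: [2.2, 7.6, 3.7]
grip_width: 0.0351
grip_force: 25.0
```

```bash
python3 st.py
```

```text
[0.50409868 0.05009459 0.30727016] [ 3.13934547e+00 -1.32806618e-04  2.33130019e+00] [-0.03  9.97  4.56  1.76 -0.04  0.4 ] 0.03590161143448403
```

Request:
jog_arm:
  rows:
    - {"gripper": 0.045, "slide": [0, 0, 0], "spin": 0}
    - {"gripper": 0.055, "slide": [0, 0, 0], "spin": 0}
    - {"gripper": 0.06, "slide": [0, 0, 0], "spin": 0}
    - {"gripper": 0.06, "slide": [0, 0, 0], "spin": 0}
    - {"gripper": 0.06, "slide": [0, 0, -0.03], "spin": 0}
    - {"gripper": 0.06, "slide": [0, 0, -0.07], "spin": 0}
    - {"gripper": 0.06, "slide": [0, 0, -0.12], "spin": 0}
    - {"gripper": 0.06, "slide": [0, 0, -0.12], "spin": 0}

```text
time_s: 19.25
ee_pos: [0.5038, 0.0493, 0.4328]
eef_rot: [3.134, 0.007, 2.331]
force: [0.6, -0.3, 0.0]
grip_width: 0.0602
grip_force: 0.0
```

Request:
jog_arm:
  rows:
    - {"gripper": 0.06, "slide": [-0.04, -0.03, 0], "spin": 0}
    - {"gripper": 0.06, "slide": [-0.03, -0.1, 0], "spin": 0}
    - {"gripper": 0.06, "slide": [-0.03, -0.14, 0], "spin": 0}
    - {"gripper": 0.06, "slide": [-0.03, -0.14, 0], "spin": 0}
    - {"gripper": 0.06, "slide": [-0.03, -0.14, 0], "spin": 0}

```text
time_s: 19.75
ee_pos: [0.4223, -0.0696, 0.4269]
eef_rot: [3.141, 0.001, 2.329]
force: [1.0, -0.3, 0.2]
grip_width: 0.0601
grip_force: 0.0
```

```bash
python3 st.py; python3 - <<'E'
from h import *
for c in("top","side"):
    p,d=cams.camera(c);w=cloud(c,d)
    for n,lo,hi in(("rack",.1,.13),("knob_grip",.12,.14)):
      for q in finder.masks_of(n,c)[:1]:
        P=w[q["region"]&(d>0)];P=P[(P[:,2]>lo)&(P[:,2]<hi)]
        print(c,n,q["confidence"],len(P),cv2.minAreaRect((P[:,:2]*1000).astype(np.float32)) if len(P)>9 else 0)
cv2.imwrite("pics/side5.png",p[200:320,220:380,::-1].repeat(4,0).repeat(4,1))
E
```

```text
[ 0.42371364 -0.06817189  0.42649312] [-3.14158928e+00 -1.82814897e-04  2.33180101e+00] [-0.01  0.07 -0.05 -0.05  0.01  0.01] 0.06001022972482676
top rack 0.73 1227 ((582.1004638671875, 44.72659683227539), (61.88827896118164, 194.7911376953125), 0.18151333928108215)
top knob_grip 0.74 137 ((504.2584228515625, 46.39409637451172), (33.114295959472656, 35.736900329589844), 48.56067657470703)
side rack 0.77 1990 ((586.1798095703125, 49.17145538330078), (64.05396270751953, 199.3600311279297), 2.7526187896728516)
side knob_grip 0.73 214 ((508.0978698730469, 45.585609436035156), (33.407047271728516, 34.11350631713867), 45.66560745239258)
```

View pics/side5.png

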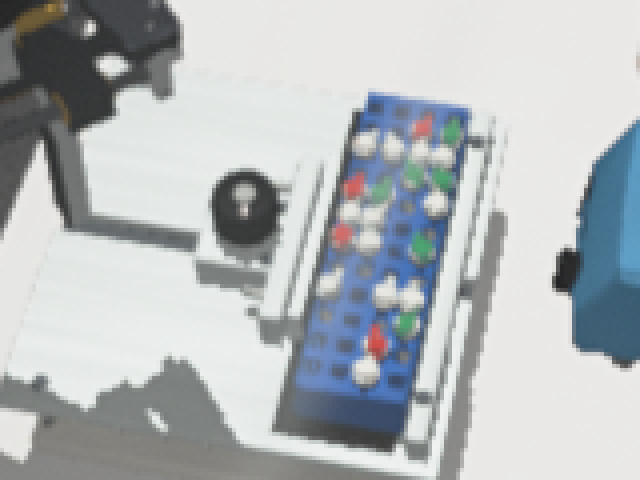

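```bash
python3 -c "
from h import *
print(workorder.hand_in())"
```

```text
the job is handed in; nothing more can be done
None
```

I set the rack on the platform, slid the jaw until the rack was flat against the fence, turned the knob clockwise to its stop and handed the job in after about 20 s. The final camera readings put the pad about 3 mm in (half way), the jaw held after release, and the arm was clear of everything.

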